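Spacer on the snack stand, then hold its catch open

ROBOT

A 6-joint arm with a two-finger parallel gripper is mounted at the origin on the work surface. World frame = base frame: x ahead of the robot, y to its left, z up, the work surface at z = 0. Lengths are in m, angles in rad, forces in N, time in s.
With the tool pointing down it reaches from about 0.425 to 0.95 m from the base axis. Payload 3.5 kg.
Tool frame: the origin (TCP) lies between the finger pads; the fingertips stand 19 mm ahead of it and the grasp point (between the pads) is the TCP (ctrl.nose_length is the distance from the TCP to the fingertips, in m); z points along the fingers, y is the line along which they close (so a half turn about z gives the same grasp; the last joint's range is limited). The gripper opens to 85 mm and grips with 20 to 120 N. Pads are 22 mm wide; open, the fingers measure 114 mm over their backs; the gripper's body (76 mm by 85 mm) begins 54 mm behind the grasp point. The pads swing forward as they close: fully open they stand 13 mm farther back than shut.
Start: joints at [0.966, 0.286, 1.577, -0, 1.279, -0.15], TCP at [0.296, 0.606, 0.23] pointing down, gripper open.
Joint ranges: [-2.77, 2.77], [-0.9, 2.22], [0.21, 2.48], [-1.53, 4.67], [0.24, 2.81], [-2.84, 2.84]. Speed limits (rad/s): [2.79, 2.79, 3.14, 3.14, 3.14, 3.14].

INTERFACE

Orientations are given as a unit quaternion [x, y, z, w].
In Python, from plant import ctrl gives the robot as it stands.
- The arm moves only by the tool apply_moves, never from a script. Its argument "series" is a list of rows, each a list of 6 numbers: the shift along the world's x, y, z scaled (see below), then the turn, a rotation vector about the world's x, y, z scaled (see below). A call has 1 to 20 rows; each row is the pose to reach, as a shift and turn from the pose commanded when the call began; what a row does not reach only later rows make up. The controller multiplies each number of a shift by 0.8 m and each number of a turn by 45 degrees. A row lasts 1/8 s, in which the tool goes at most 62.5 mm and 10.7 degrees, less where a joint would pass 70% of its speed; a pose out of reach is approached as far as the arm can. A call with a number of a shift or a turn outside -1 to 1 is refused whole. A call with a gripper value outside its range is refused whole. "jaw" is the opening, from 0 (shut) to 1 (fully open), set as the call begins (left out, the last holds). The fingers move at their own pace and stop on an object; "squeeze" is the grip in N (left out, the last holds). Time passes only in rows, so rows that repeat a pose let the fingers close. It gives the time, the measured TCP pose, the force, the opening and the grip force at its end, in the units of the state.
- ctrl.get_state(): the state, without advancing time (a new reading comes with each control period).
- ctrl.read_camera(name): name is "side" or "top"; returns the picture (420x560x3 uint8, red, green, blue); there is no depth.
- ctrl.get_calibration(name): a dict with "fx", "fy", "cx", "cy" (pixels), "xyz" and "orientation" of the camera in the world. Camera axes: x right, y up, looking along -z (the intrinsics and any distortion apply to the point x, -y, -z); pixel columns grow to the right and rows downward; lengths in m; the calibration is good to about 2 mm. A picture is of the moment at which its call begins. get_calibration takes no time and is no camera call.
- ctrl.sign_off(): hands the job in; it is judged then, once.
Trained networks look in the newest picture that a camera, given by its name, has taken for a name from the list of things; names that differ only in an ending like _2 or _b are one class to them, and where a whole thing is asked for, a point or a joint stands for the part that bears it (a point fixed in the world has none). Each returns a list of dicts, best first, with "p" (0 to 1); they miss things now and then, are a little off and sometimes report something else, mostly with a low value. They report only what shows in the picture. A call takes as long as a camera call. They do not tell look-alikes from the thing itself.
- ctrl.boxes_of(thing, camera): "xy" ([column, row] as shares, 0 to 1, of the picture: columns of its width, rows of its height, amid what is visible of it).
- ctrl.silhouettes(thing, camera): "pixels" (420x560 bool, what is visible of it) and "xy" ([column, row] as shares, 0 to 1, of the picture: columns of its width, rows of its height, amid what is visible of it).
The state is a dict: "time": time; "qpos": joint angles; "dq": joint speeds; "joint_efforts": joint torques, N m; "eef_pos": TCP position; "tcp_rot": TCP orientation; "contact_force": force on the tool from outside, world axes, zero at the start; "wrist_torque": the same for the moment, N m; "opening": opening from 0.0 (shut) to 1.0 (fully open); "finger_force": force on a finger pad.
Only numpy, scipy, OpenCV 4.12 (cv2) and the standard library are available. Lean on these libraries where they do the work, as an engineer would, in place of code of your own. Each camera call takes 0.05 s, during which the arm holds its last target. There are 200 camera calls.

TASK

I am putting the three-tier snack stand together: first slide the white ceramic spacer sleeve over the steel shaft of the lowest tier until it sits fully down on the hub in the dish. Then pull the spring-return catch out by its upright knob until the middle of the knob is in line with the brass mark across the rail, and finish while still holding it steady there, because it springs back when let go and I am about to drop on the next dish. Leave the other things on the table where they are.

Things in the scene. Friction and masses are not known exactly. Their poses are not given: they have to be found in the camera images.
- sleeve_center (a point): Centre (half-way up, on the axis) of the loose spacer sleeve: a plain white ceramic tube, 32 mm outside diameter, 14 mm bore right through, 60 mm tall, 60 g, standing upright on the table to the right of the stand among two checker stacks. z is its axis; both ends are alike.
- stand: Lowest tier of the snack stand, fixed: wooden foot (120 mm across, 30 high), white ceramic dish (150 mm across, rim 58 mm above the table), in its middle a ceramic hub (34 mm across, flat top at 56 mm) and a steel shaft. Origin on the table, on the shaft's axis. A wooden rail (74 mm wide, 22 high) runs along the stand's own -x to 225 mm from the shaft; the catch is pulled out along -x.
- shaft_top (a point): Top of the stand's upright steel shaft: 10 mm in diameter, tapered over the last 4 mm, 124 mm above the table, 68 mm above the hub on which the sleeve comes to sit (sleeve's centre then 86 mm above the table).
- pull_knob (a point): Centre of the catch's knob: an upright dark wooden round post 20 mm in diameter and 40 mm tall, from 36 to 76 mm above the table, on a flat steel slide 22 mm wide (top 28 mm above the table) that lies on the rail. At rest it stands 145 mm from the shaft; it moves along the stand's -x only.
- pull (a joint): How far the catch is pulled out, m: 0 at rest, 0.062 at its stop. A spring pulls it back with about 5 N at rest and 1 N more for every 10 mm pulled.
- mark: The mark: a thin brass line, 4 mm wide, across the top of the rail on both sides of the slide, too thin to bump into. Its place along the rail differs: 25 to 52 mm of pull. Origin on the table under the line's middle, on the slide's centre line; x parallel to the stand's x. The knob is at the mark when its axis stands over the line.
- checkers_a: Stack of five black plastic checkers stuck together, 32 mm across, 40 mm tall; leave alone. Origin at the centre of its underside.
- checkers_b: Stack of four black plastic checkers stuck together, 32 mm across, 32 mm tall; leave alone. Origin at the centre of its underside.
- dice_cup: Glass dice cup, 72 mm across, 85 mm tall, beyond the rail; leave alone. Origin at the centre of its underside.
- opener: Flat steel bottle opener, 120 mm long, 5 mm thick, lying along its own x; leave alone. Origin on its underside near the middle.
- dish_mid: Middle dish of the stand, white ceramic, 128 mm across, 26 mm high, waiting on the left of the table; leave alone. Origin at the centre of its underside.
- dish_top: Top dish of the stand, white ceramic, 100 mm across, 26 mm high, waiting on the left of the table; leave alone. Origin at the centre of its underside.
Not all that is in view belongs to the job. What is shaped like the part that bears sleeve_center but blue or turquoise is not meant.

How it is judged:
By the outcome, as a careful person would: the job done as asked, in the order asked, and still so for the second after the job is handed in, while the arm keeps its last pose, push and grip.
It also fails if it takes over 58 s, if anything falls off the work surface, if the arm or the gripper's body presses on something with over 40 N, if the wrist force passes 120 N, or if a joint passes its speed limit or range.

## Working session

There is one attempt and no reset: what is moved stays moved. The work goes in short steps, Python scripts to look and compute and a tool call to move; the robot and the scene stay as the last step left them, time stands still between calls to the robot, and variables do not carry over. Pictures are saved under pics/ and viewed, at most 10 in all, crops included, and the job is handed in when it is done.

Besides the shell and the picture viewer there is one more tool, called by a JSON object that holds its "name" and its "arguments", one argument or row to a line. apply_moves: Moves the arm, as the interface text tells. Shifts and turns lie within -1 to 1; 1 stands for 0.8 m of shift or 45 degrees of turn. Its arguments: {"type":"object","properties":{"series":{"type":"array"},"jaw":{"type":"number"},"squeeze":{"type":"number"}},"required":["series"]}

```bash
mkdir -p pics; cat > h.py <<'E'
import numpy as np,cv2
from scipy.spatial.transform import Rotation as R
from plant import ctrl
def ray(cam,u,v):
    c=ctrl.get_calibration(cam); d=np.array([(u-c['cx'])/c['fx'],-(v-c['cy'])/c['fy'],-1.])
    return np.array(c['xyz']),R.from_quat(c['orientation']).apply(d)
def atz(cam,u,v,z):
    o,d=ray(cam,u,v); return o+d*(z-o[2])/d[2]
def proj(cam,p):
    c=ctrl.get_calibration(cam); q=R.from_quat(c['orientation']).inv().apply(np.array(p)-c['xyz'])
    return np.array([c['cx']+c['fx']*q[0]/-q[2], c['cy']-c['fy']*q[1]/-q[2]])
def tri(a,b):
    (o1,d1),(o2,d2)=a,b; s=np.linalg.lstsq(np.c_[d1,-d2],o2-o1,rcond=None)[0]
    return (o1+d1*s[0]+o2+d2*s[1])/2, np.linalg.norm(o1+d1*s[0]-o2-d2*s[1])
def snap(cam,name):
    im=ctrl.read_camera(cam)[:,:,::-1].copy(); cv2.imwrite('pics/'+name+'.png',im); return im
E
python3 - <<'E'
from h import *
a=snap('top','t0');b=snap('side','s0')
for c in('top','side'):
    k=ctrl.get_calibration(c);print(c,k)
    for n in('sleeve_center','stand','shaft_top','pull_knob','mark','checkers_a'):
        print(n,[(round(x['p'],2),(np.array(x['xy'])*[560,420]).round(1).tolist()) for x in ctrl.boxes_of(n,c)][:5])
E
```

```text
top {'fx': 467.0179899161003, 'fy': 467.0179899161003, 'cx': 279.87689839232127, 'cy': 203.53475855309387, 'xyz': array([0.49928044, 0.06456929, 1.39021993]), 'orientation': array([ 0.01957301, -0.03271025, -0.70081821,  0.7123207 ])}
sleeve_center [(0.65, [358.7, 231.7]), (0.58, [355.9, 193.8]), (0.53, [276.2, 214.8]), (0.5, [399.5, 208.8]), (0.46, [377.9, 212.0])]
stand [(0.64, [253.3, 216.0])]
shaft_top [(0.91, [248.8, 217.8]), (0.16, [128.7, 244.7])]
pull_knob [(0.54, [276.7, 217.7])]
mark [(0.3, [310.0, 126.7]), (0.22, [248.5, 217.2])]
checkers_a []
side {'fx': 485.95031089575536, 'fy': 485.95031089575536, 'cx': 272.0624217104463, 'cy': 215.468017965533, 'xyz': array([ 0.17794715, -0.68039287,  0.89656773]), 'orientation': array([ 0.38767112, -0.11367746, -0.23308395,  0.88456792])}
sleeve_center [(0.9, [335.1, 335.9]), (0.74, [289.0, 327.3]), (0.69, [377.5, 348.2]), (0.62, [352.0, 359.6])]
stand [(0.8, [244.0, 240.5])]
shaft_top [(0.62, [242.5, 237.1])]
pull_knob [(0.65, [258.3, 250.3]), (0.56, [159.2, 172.9])]
mark []
checkers_a [(0.73, [254.4, 251.9]), (0.72, [331.1, 400.4]), (0.68, [279.7, 373.1])]
```

View pics/t0.png

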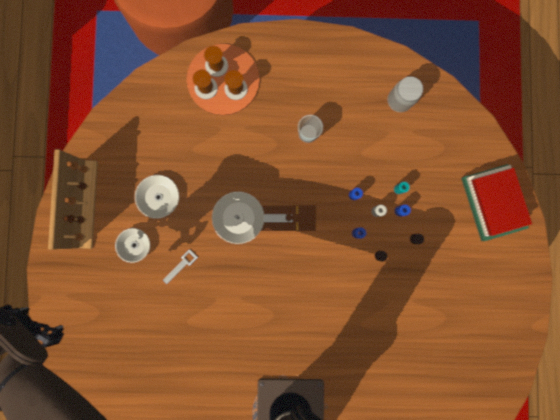

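View pics/s0.png

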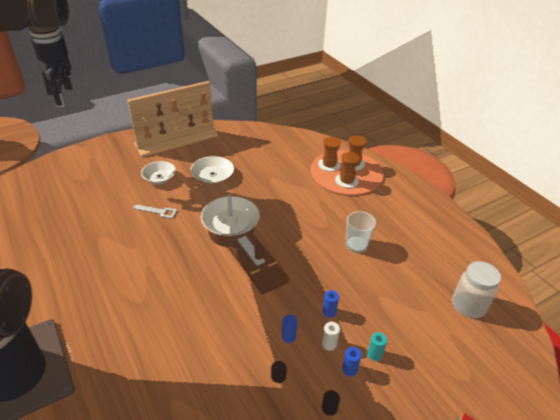

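Both pictures show the stand with its shaft at top (238,216) / side (230,215), and the rail running toward the sleeves. Sleeve-shaped candidates in the top view: blue (356,194), blue (359,233), blue (404,211), turquoise (402,188) and white (380,211). In the side view the white one is at (331,336). I choose the white one and check it in a crop.

```bash
python3 - <<'E'
from h import *
t=cv2.imread('pics/t0.png');s=cv2.imread('pics/s0.png')
z=lambda i,f:cv2.resize(i,None,fx=f,fy=f,interpolation=cv2.INTER_CUBIC)
A=z(t[185:255,210:420],3.8)[:, :798]; B=z(s[180:280,190:290],3.0);C=z(s[280:380,270:400],3.0)
B=np.hstack([B,C]);B=cv2.copyMakeBorder(B,0,0,0,A.shape[1]-B.shape[1],cv2.BORDER_CONSTANT)
cv2.imwrite('pics/c0.png',np.vstack([A,B]))
# white blob of sleeve
for n,i,(x0,y0,x1,y1) in(('top',t,(368,200,392,222)),('side',s,(318,318,345,355))):
    h=cv2.cvtColor(i,cv2.COLOR_BGR2HSV)[y0:y1,x0:x1]; m=((h[...,1]<80)&(h[...,2]>110)).astype(np.uint8)
    m=cv2.morphologyEx(m,cv2.MORPH_CLOSE,np.ones((7,7)));y,x=np.nonzero(m);print(n,len(x),x.mean()+x0,y.mean()+y0,x.min()+x0,x.max()+x0,y.min()+y0,y.max()+y0)
    print(atz(n,x.mean()+x0,y.mean()+y0,.03),atz(n,x.mean()+x0,y.mean()+y0,.06))
for c,u in(('top',(238,216)),):print(atz(c,*u,.124))
E
```

```text
top 120 380.1333333333333 210.13333333333333 374 386 205 216
[ 0.58588374 -0.25400942  0.03      ] [ 0.58397368 -0.24698309  0.06      ]
side 425 330.4729411764706 334.94823529411764 322 339 318 350
[ 0.59065935 -0.24604354  0.03      ] [ 0.57637152 -0.26108043  0.06      ]
[0.55751154 0.15468651 0.124     ]
```

View pics/c0.png

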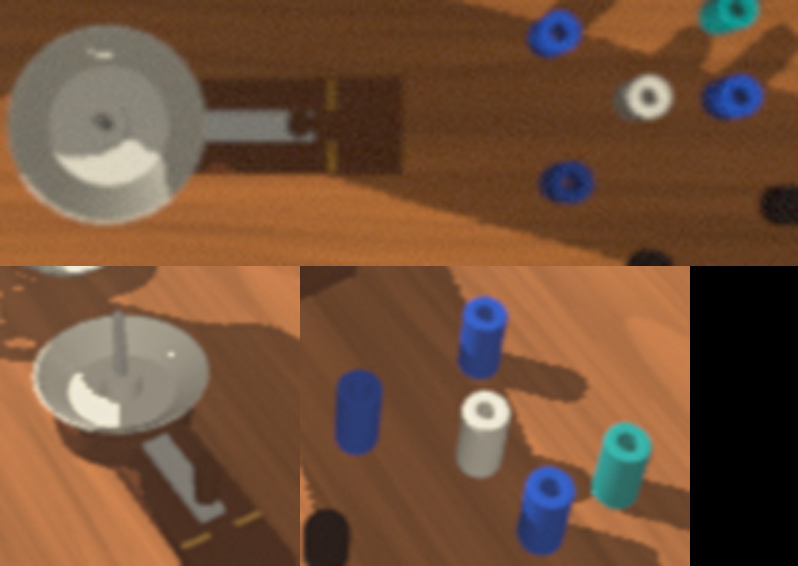

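The crop confirms the white tube, clear of its blue and turquoise look-alikes, with its ring at top (380.9,210.2) and side (331.7,328.3). The brass mark is at top column 297, the knob's top near (289,217).

```bash
python3 - <<'E'
from h import *
f=lambda n,a,b:print(n,tri(ray('top',*a),ray('side',*b)))
f('sleeve top',(380.9,210.2),(331.7,328.3))
f('shaft top',(237.0,216.5),(229,195))
print('shaft@.124',atz('top',237,216.5,.124),atz('side',229,195,.124))
print('sleeve@.06',atz('top',380.9,210.2,.06),atz('side',331.7,328.3,.06))
T=lambda x,y:(210-.5+(x+.5)/3.8,185-.5+(y+.5)/3.8)
S=lambda x,y:(190-.5+(x+.5)/3,180-.5+(y-266+.5)/3)
for p in((332,95),(332,157)):print('mark top',atz('top',*T(*p),.022))
for p in((196,541),(248,518)):print('mark side',atz('side',*S(*p),.022))
print('rail end',[atz('top',*T(*p),.022) for p in((402,76),(402,173))])
print('dish ctr@.058',atz('top',*T(107,124),.058))
print('knob top',atz('top',*T(303,123),.076)); print('side knob base',atz('side',*S(208,497),.036))
s=ctrl.get_state();print(s['time'],s['eef_pos'],R.from_quat(s['tcp_rot']).as_matrix().round(3),s['contact_force'],s['opening'])
E
```

```text
sleeve top (array([ 0.58516739, -0.24961075,  0.06200661]), np.float64(0.003400581735392061))
shaft top (array([0.55684394, 0.15658176, 0.1288962 ]), np.float64(0.00208083074410638))
shaft@.124 [0.55611185 0.15736079 0.124     ] [0.56022382 0.16150918 0.124     ]
sleeve@.06 [ 0.58381918 -0.24918912  0.06      ] [ 0.58774874 -0.24925541  0.06      ]
mark top [ 0.58377    -0.01066037  0.022     ]
mark top [ 0.53588571 -0.01127644  0.022     ]
mark side [ 0.5398431  -0.00939371  0.022     ]
mark side [ 0.58798449 -0.00825861  0.022     ]
rail end [array([ 0.5994128 , -0.06470661,  0.022     ]), array([ 0.52442716, -0.06545269,  0.022     ])]
dish ctr@.058 [0.55693527 0.15990283 0.058     ]
knob top [0.55928072 0.01355824 0.076     ]
side knob base [0.56465993 0.01601327 0.036     ]
0.7 [0.29646698 0.60639035 0.22996448] [[-0.898  0.439  0.   ]
 [ 0.439  0.898  0.   ]
 [-0.     0.    -1.   ]] [-0.04442109  0.82567106  0.04188614] 1.0019573752163589
```

{"name": "apply_moves", "arguments": {
  "series": [
    [0.3175,-0.945,0,0,0,-1],
    [0.3175,-0.945,0,0,0,-1],
    [0.3175,-0.945,0,0,0,-1],
    [0.3175,-0.945,0,0,0,-1],
    [0.3175,-0.945,0,0,0,-1],
    [0.3175,-0.945,0,0,0,-1],
    [0.3175,-0.945,0,0,0,-1],
    [0.3175,-0.945,0,0,0,-1],
    [0.3175,-0.945,0,0,0,-1],
    [0.3175,-0.945,0,0,0,-1],
    [0.3175,-0.945,0,0,0,-1],
    [0.3175,-0.945,0,0,0,-1],
    [0.3175,-0.945,0,0,0,-1],
    [0.3175,-0.945,0,0,0,-1],
    [0.3175,-0.945,0,0,0,-1],
    [0.3175,-0.945,0,0,0,-1]
  ],
  "jaw": 0.75
}}

```text
time: 2.7
eef_pos: [0.5502, -0.1483, 0.23]
tcp_rot: [0.58, 0.814, 0.0, -0.0]
contact_force: [-0.1, 0.2, -0.5]
opening: 0.751
finger_force: 0.0
```

{"name": "apply_moves", "arguments": {
  "series": [
    [0.045,-0.126,0,0,0,-0.425],
    [0.045,-0.126,-0.05,0,0,-0.425],
    [0.045,-0.126,-0.1125,0,0,-0.425],
    [0.045,-0.126,-0.1125,0,0,-0.425],
    [0.045,-0.126,-0.1125,0,0,-0.425]
  ]
}}

```text
time: 3.32
eef_pos: [0.5874, -0.2497, 0.1419]
tcp_rot: [0.708, 0.707, 0.0, 0.001]
contact_force: [0.0, 0.1, -0.1]
opening: 0.751
finger_force: 0.0
```

```bash
python3 - <<'E'
from h import *
s=ctrl.get_state();print(s['eef_pos'],R.from_quat(s['tcp_rot']).as_matrix().round(3)[:,1])
a=snap('side','s1');b=snap('top','t1')
e=np.array(s['eef_pos']);print('side tip',proj('side',e+[0,0,-.019]),'top',proj('top',e))
z=lambda i,f:cv2.resize(i,None,fx=f,fy=f,interpolation=cv2.INTER_CUBIC)
cv2.imwrite('pics/c1.png',np.hstack([z(a[250:380,270:400],3),z(b[150:280,320:450],3)]))
E
```

```text
[ 0.58737532 -0.2496932   0.14189575] [ 1.    -0.002  0.002]
side tip [334.98857587 309.80589853] top [388.23257739 207.07347918]
```

View pics/c1.png

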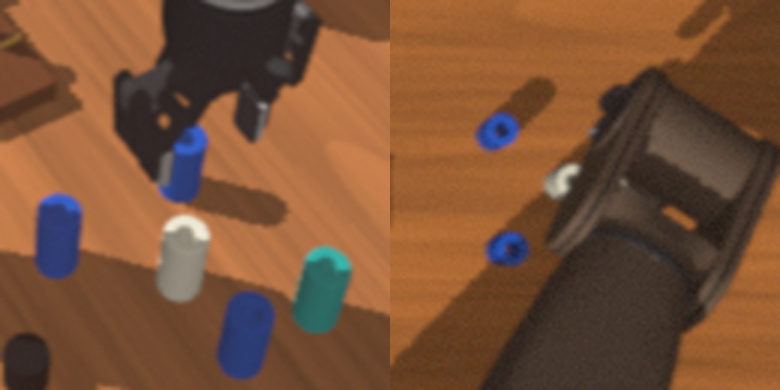

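The crop shows the open fingers straddling the white sleeve (side pixel 332,327) with nothing else between them, so I go down and grip.

{"name": "apply_moves", "arguments": {
  "series": [
    [0,0,-0.06,0,0,0],
    [0,0,-0.1,0,0,0],
    [0,0,-0.125,0,0,0],
    [0,0,-0.125,0,0,0],
    [0,0,-0.125,0,0,0]
  ]
}}

```text
time: 4.05
eef_pos: [0.5879, -0.2511, 0.0421]
tcp_rot: [0.708, 0.706, 0.0, 0.002]
contact_force: [-0.2, 0.3, 0.4]
opening: 0.748
finger_force: 0.0
```

{"name": "apply_moves", "arguments": {
  "series": [
    [0,0,0,0,0,0],
    [0,0,0,0,0,0],
    [0,0,0,0,0,0],
    [0,0,0,0,0,0],
    [0,0,0,0,0,0],
    [0,0,0,0,0,0]
  ],
  "jaw": 0,
  "squeeze": 40
}}

```text
time: 4.8
eef_pos: [0.5874, -0.251, 0.0415]
tcp_rot: [0.708, 0.706, 0.0, 0.001]
contact_force: [0.9, 0.7, 6.0]
opening: 0.352
finger_force: 39.9
```

{"name": "apply_moves", "arguments": {
  "series": [
    [0,0,0.06,0,0,0],
    [0,0,0.13,0,0,0],
    [0,0.02,0.2,0,0,0],
    [-0.01,0.09,0.2,0,0,0],
    [-0.015,0.16,0.2,0,0,0],
    [-0.02,0.23,0.2,0,0,0],
    [-0.025,0.3,0.2,0,0,0],
    [-0.03,0.37,0.2,0,0,0],
    [-0.037,0.43,0.2,0,0,0],
    [-0.037,0.48,0.19,0,0,0],
    [-0.037,0.512,0.18,0,0,0],
    [-0.037,0.512,0.18,0,0,0],
    [-0.037,0.512,0.18,0,0,0],
    [-0.037,0.512,0.18,0,0,0]
  ]
}}

```text
time: 6.55
eef_pos: [0.5572, 0.1581, 0.1842]
tcp_rot: [0.709, 0.705, 0.0, 0.0]
contact_force: [0.5, 0.1, 0.3]
opening: 0.353
finger_force: 40.0
```

```bash
python3 - <<'E'
from h import *
s=ctrl.get_state();print(s['eef_pos'],s['opening'],s['contact_force'])
a=snap('side','s2');b=snap('top','t2')
z=lambda i,f:cv2.resize(i,None,fx=f,fy=f,interpolation=cv2.INTER_CUBIC)
e=np.array(s['eef_pos']);print('bottom',proj('side',e-[0,0,.0415]),'shaft tip',proj('side',[*e[:2],.124]))
cv2.imwrite('pics/c2.png',np.hstack([z(a[140:260,180:280],5)[:, :500],z(b[170:270,210:270],5)[:600]][:1]))
E
```

```text
[0.55718406 0.1581472  0.18419062] 0.3533132205800756 [0.50344769 0.12871635 0.31925247]
bottom [228.18924902 190.27450847] shaft tip [228.49625747 196.15129626]
```

View pics/c2.png

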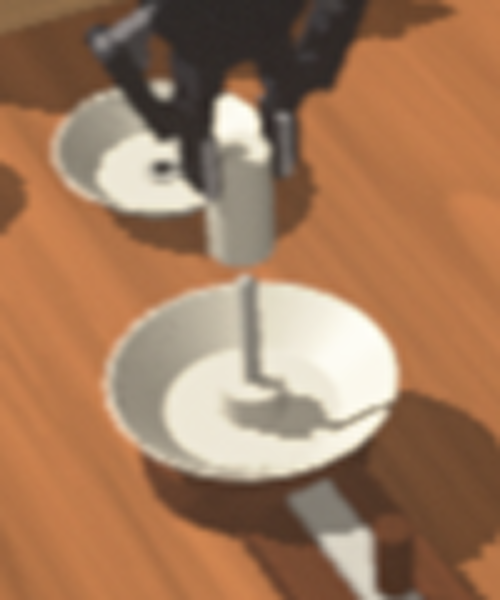

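The crop shows the gripped sleeve hanging upright just above the shaft: sleeve bottom centre near (227.6,~189), shaft tip near (228.9,195). I measure the remaining offset by sub-pixel edges.

```bash
python3 - <<'E'
from h import *
g=cv2.cvtColor(cv2.imread('pics/s2.png'),cv2.COLOR_BGR2GRAY).astype(int)
print('cols 216-240');
for v in range(170,222,2):print(v,g[v,216:242])
print('col227,228,229 v184-202',g[184:202,226:231].T)
e=np.array(ctrl.get_state()['eef_pos']);c=e-[0,0,.0415]
th=np.linspace(0,2*np.pi,73)
P=np.array([proj('side',c+[.016*np.cos(t),.016*np.sin(t),0]) for t in th]);print('pred bottom u',P[:,0].min(),P[:,0].max(),'vmax',P[:,1].max())
p0=proj('side',c);print('J',[(proj('side',c+d)-p0).round(2) for d in np.eye(3)*.01])
t0=np.array([*e[:2],.120]);P=np.array([proj('side',t0+[.005*np.cos(t),.005*np.sin(t),0]) for t in th]);print('pred shaft .12 u',P[:,0].min(),P[:,0].max(),'v',proj('side',t0))
b=np.array([*e[:2],.07]);print('pred shaft .07',proj('side',b)); print('sleeve mid',proj('side',c+[0,0,.02]))
E
```

```text
cols 216-240
170 [ 88  48  47  57  84 108 109 118 129 131 135 141 153 184 221 233 228 186
 109  67  87  96  78  78 109 131]
172 [ 90  54  49  57  82 106 105 100 117 136 142 143 149 159 170 181 174 136
  85  65  89 104  90  77  89 111]
174 [111  67  52  55  77 101 110 108 120 141 145 145 145 142 141 135 129 114
  83  65  87 103  95  85  79  87]
176 [199 143  84  54  68  96 110 104 115 137 143 144 142 142 139 136 130 119
  98  80  78  82  82  83  81  85]
178 [234 228 197 146 116 107 110 107 120 139 143 144 142 142 140 136 132 122
 104  85  81  79  80  82  83  83]
180 [232 229 223 213 193 162 149 140 138 141 143 144 143 142 140 136 130 122
 107  88  82  81  81  80  80  87]
182 [139 126 111  97 107 154 183 169 148 142 143 144 143 141 139 136 132 122
 106  88  83  83  83  82  83 100]
184 [ 82  81  81  83  99 143 176 177 163 149 144 144 143 141 141 137 132 123
 107  88  82  82  85  93 110 123]
186 [ 82  82  80  81  94 135 171 177 163 151 145 144 143 142 140 136 132 123
 108  90  90  97 109 125 133 134]
188 [ 85  83  82  81  88 122 161 175 165 151 145 145 143 142 140 136 132 125
 120 121 12
[... 1811 characters left out ...]
29 v184-202 [[144 145 145 146 145 145 144 144 142 134 132 140 170 202 201 198 198 197]
 [144 144 144 143 145 143 144 144 141 136 138 161 184 191 186 185 187 187]
 [143 142 143 143 143 143 144 144 142 138 149 180 185 167 158 159 160 162]
 [141 142 142 142 142 142 142 141 141 139 149 173 162 141 133 133 134 135]
 [141 140 140 140 140 140 139 140 140 139 143 147 138 135 134 134 134 133]]
pred bottom u 221.57639791334103 234.7577313333349 vmax 194.43277337152037
J [array([ 3.68, -1.25]), array([-1.81, -2.28]), array([-0.17, -3.2 ])]
pred shaft .12 u 226.51372211848596 230.5799215575516 v [228.54748845 197.36110483]
pred shaft .07 [229.33468804 212.42349944]
sleeve mid [227.83806872 183.78696167]
```

{"name": "apply_moves", "arguments": {
  "series": [
    [0.0008,-0.004,0,0,0,0],
    [0.0008,-0.004,-0.01,0,0,0],
    [0.0008,-0.004,-0.018,0,0,0],
    [0.0008,-0.004,-0.022,0,0,0],
    [0.0008,-0.004,-0.025,0,0,0],
    [0.0008,-0.004,-0.027,0,0,0],
    [0.0008,-0.004,-0.027,0,0,0]
  ]
}}

```text
time: 7.52
eef_pos: [0.5575, 0.1561, 0.1623]
tcp_rot: [0.708, 0.706, -0.0, -0.0]
contact_force: [0.0, -0.7, 0.0]
opening: 0.352
finger_force: 40.0
```

```bash
python3 - <<'E'
from h import *
s=ctrl.get_state();print(s['eef_pos'],s['opening'],s['contact_force'],s['wrist_torque'])
a=snap('side','s3')
cv2.imwrite('pics/c3.png',cv2.resize(a[150:240,190:270],None,fx=6,fy=6,interpolation=cv2.INTER_CUBIC))
E
```

```text
[0.55751302 0.15605093 0.16228381] 0.3517222710856418 [ 0.02206246 -0.70893415  0.04539025] [ 0.00212169 -0.03110492 -0.00460364]
```

View pics/c3.png

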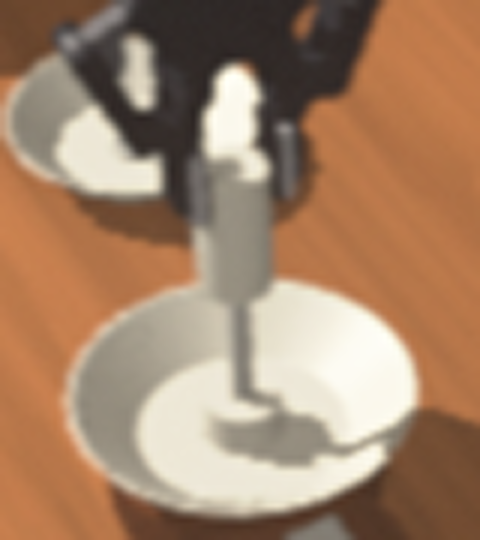

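The sleeve's lower edge (near 230,200) now overlaps the shaft with no vertical force, and sits centred on it in this view. I go on down gently.

{"name": "apply_moves", "arguments": {
  "series": [
    [0,0,-0.004,0,0,0],
    [0,0,-0.008,0,0,0],
    [0,0,-0.012,0,0,0],
    [0,0,-0.012,0,0,0]
  ]
}}

```text
time: 8.07
eef_pos: [0.5576, 0.1561, 0.1524]
tcp_rot: [0.708, 0.706, 0.0, -0.0]
contact_force: [1.0, 1.2, -1.0]
opening: 0.351
finger_force: 40.0
```

{"name": "apply_moves", "arguments": {
  "series": [
    [0,0,-0.015,0,0,0],
    [0,0,-0.03,0,0,0],
    [0,0,-0.045,0,0,0],
    [0,0,-0.058,0,0,0],
    [0,0,-0.062,0,0,0],
    [0,0,-0.065,0,0,0],
    [0,0,-0.065,0,0,0]
  ]
}}

```text
time: 8.95
eef_pos: [0.5579, 0.1564, 0.1007]
tcp_rot: [0.708, 0.706, 0.001, 0.0]
contact_force: [3.5, 5.4, 0.4]
opening: 0.355
finger_force: 40.1
```

{"name": "apply_moves", "arguments": {
  "series": [
    [0.0006,0.001,-0.001,0,0,0],
    [0.0006,0.001,-0.003,0,0,0],
    [0.0006,0.001,-0.005,0,0,0],
    [0.0006,0.001,-0.005,0,0,0]
  ]
}}

```text
time: 9.45
eef_pos: [0.558, 0.1565, 0.0975]
tcp_rot: [0.708, 0.706, -0.0, 0.0]
contact_force: [0.3, 1.2, 5.8]
opening: 0.352
finger_force: 40.5
```

Contact at exactly the expected seating height (0.0975), so I release and lift away.

{"name": "apply_moves", "arguments": {
  "series": [
    [0,0,0,0,0,0],
    [0,0,0,0,0,0],
    [0,0,0,0,0,0],
    [0,0,0,0,0,0],
    [0,0,0.05,0,0,0],
    [0,0,0.1,0,0,0],
    [0,0,0.15,0,0,0],
    [0,-0.08,0.15,0,0,0.25],
    [0,-0.15,0.15,0,0,0.5],
    [0,-0.22,0.15,0,0,0.75],
    [0,-0.3,0.15,0,0,1],
    [0,-0.35,0.15,0,0,1],
    [0,-0.35,0.15,0,0,1],
    [0,-0.35,0.15,0,0,1]
  ],
  "jaw": 0.7
}}

```text
time: 11.2
eef_pos: [0.5578, -0.1229, 0.2165]
tcp_rot: [0.385, 0.923, 0.0, -0.0]
contact_force: [0.1, 0.0, -0.3]
opening: 0.701
finger_force: 0.0
```

```bash
python3 - <<'E'
from h import *
s=ctrl.get_state();print(s['eef_pos'],s['opening'])
b=snap('top','t4');a=snap('side','s4')
z=lambda i,f:cv2.resize(i,None,fx=f,fy=f,interpolation=cv2.INTER_CUBIC)
A=z(b[180:250,205:325],5)
B=z(a[180:280,190:320],5)[:, :600]
B=z(a[185:275,200:280],4); C=np.zeros((360,600,3),np.uint8);C[:,:320]=B[:360];cv2.imwrite('pics/c4.png',np.vstack([A[:240+0],C]) if 0 else np.vstack([A[60:300],C]))
for p,n in(([.559,.158,.124],'shaft top'),([.561,.158,.116],'sleeve top')):print(n,proj('top',p),proj('side',p))
E
```

```text
[ 0.55778632 -0.12287859  0.21646865] 0.7009229322381135
shaft top [236.78759006 215.43096424] [229.18638864 195.95717718]
sleeve top [237.01770196 214.83999977] [230.03927609 198.18335659]
```

View pics/c4.png

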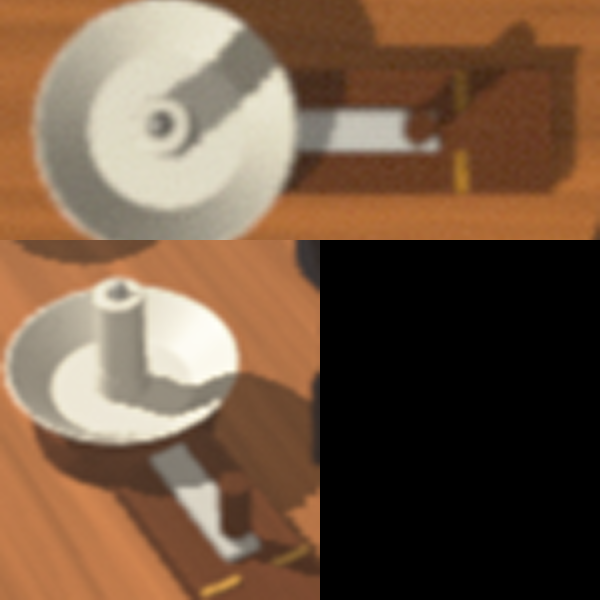

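The crop shows the sleeve seated on the hub around the shaft (top 237,216). The mark is at top column ~296.8 and the knob's top near (288.6,217.2), unoccluded. I measure the mark more finely.

```bash
python3 - <<'E'
from h import *
t=cv2.imread('pics/t4.png').astype(float);s=cv2.imread('pics/s4.png').astype(float)
# top: mark in rows of lower segment: brass = green-channel excess
for r in(222,223,224,225,226,227,228):print(r,t[r,290:304,1].astype(int))
w=t[223:229,292:302,1]-np.median(t[223:229,286:292,1]);w=np.clip(w,8,None)-8;u=292+(w.sum(0)*np.arange(10)).sum()/w.sum();print('mark u',u)
m=atz('top',u,225.5,.022);print(m)
print('rail end rows',[t[r,306:324,2].astype(int).tolist() for r in(210,216,222,226)])
for r in(213,215,217,219,221):print('knob',r,t[r,278:298].sum(1).astype(int)//3)
for y0 in(.155,.156,.157,.158,.159,.160,.161):
  print(y0,'shaft',proj('top',[.559,y0,.116]).round(2),'knob76',proj('top',[.561,y0-.145,.076]).round(2),'end',proj('top',[.56,y0-.225,.022]).round(2),'sideKnobtop',proj('side',[.561,y0-.145,.076]).round(2))
g=s[:,:,1].astype(int)
for r in range(324-8-4+0,336):
  pass
# side mark segments centroid
for (x0,x1,y0,y1) in((248,262,324-0-0,336),(266,280,318,330)):
  pass
lab=((s[...,1]>95)&(s[...,2]>120)&(s[...,0]<80)).astype(np.uint8)
sub=lab[180:290,190:300];n,l,st,ce=cv2.connectedComponentsWithStats(sub);print([(st[i,4],(ce[i]+[190,180]).round(1)) for i in range(1,n) if 4<st[i,4]<80])
E
```

```text
222 [108 104  87  66  63  72  85  93  77  62  61  58  64  58]
223 [ 62  69  61  61  63  74 101 103  85  67  63  62  65  61]
224 [ 62  57  58  60  60  72 102 106  85  64  59  62  60  59]
225 [ 61  58  56  64  62  75 106 107  83  68  61  61  62  63]
226 [ 61  58  62  64  63  76 109 112  96  66  59  61  60  59]
227 [ 56  61  61  61  60  76 108 118  99  69  60  63  57  57]
228 [ 60  58  59  61  60  75 106 120  99  69  63  59  62  62]
mark u 296.7598116169545
[ 0.53718405 -0.01055528  0.022     ]
rail end rows [[104, 105, 111, 108, 106, 106, 107, 104, 106, 98, 96, 103, 103, 112, 139, 157, 160, 162], [110, 105, 108, 110, 109, 109, 107, 108, 106, 93, 92, 98, 96, 107, 132, 149, 153, 152], [104, 105, 107, 104, 101, 105, 104, 106, 105, 98, 96, 102, 106, 115, 144, 163, 168, 167], [102, 105, 101, 109, 105, 103, 107, 102, 105, 101, 104, 111, 121, 148, 173, 179, 180, 180]]
knob 213 [91 92 92 88 90 90 87 83 71 61 54 52 50 54 50 47 49 54 62 65]
knob 215 [182 179 181 182 179 181 174 148 106  74  65  61  66  71  61  47  52  51
  63  70]
knob 217 [190 189 189 189 188 187 178 140  91  66  62  62  65  60
[... 242 characters left out ...]
b76 [290.64 216.41] end [317.09 218.05] sideKnobtop [258.91 247.22]
0.156 shaft [237.74 215.58] knob76 [290.28 216.41] end [316.75 218.04] sideKnobtop [258.7  246.95]
0.157 shaft [237.37 215.58] knob76 [289.93 216.4 ] end [316.41 218.04] sideKnobtop [258.5  246.68]
0.158 shaft [237.   215.57] knob76 [289.57 216.39] end [316.07 218.03] sideKnobtop [258.29 246.41]
0.159 shaft [236.63 215.57] knob76 [289.22 216.39] end [315.73 218.03] sideKnobtop [258.09 246.14]
0.16 shaft [236.27 215.56] knob76 [288.87 216.38] end [315.39 218.02] sideKnobtop [257.88 245.87]
0.161 shaft [235.9  215.55] knob76 [288.51 216.38] end [315.05 218.02] sideKnobtop [257.68 245.6 ]
[(np.int32(30), array([254.4, 271.1]))]
```

Mark is at about 26 mm of pull. Next I go over the knob with the fingers closing along the rail.

{"name": "apply_moves", "arguments": {
  "series": [
    [0.004,0.06,0,0,0,0.25],
    [0.004,0.12,0,0,0,0.5],
    [0.004,0.171,0,0,0,0.75],
    [0.004,0.171,-0.03,0,0,1],
    [0.004,0.171,-0.06,0,0,1],
    [0.004,0.171,-0.12,0,0,1],
    [0.004,0.171,-0.17,0,0,1],
    [0.004,0.171,-0.196,0,0,1],
    [0.004,0.171,-0.196,0,0,1],
    [0.004,0.171,-0.196,0,0,1]
  ]
}}

```text
time: 12.55
eef_pos: [0.562, 0.0143, 0.0612]
tcp_rot: [0.001, 1.0, -0.0, 0.001]
contact_force: [0.6, 0.3, 0.2]
opening: 0.696
finger_force: 0.0
```

```bash
python3 - <<'E'
from h import *
s=ctrl.get_state();print(s['eef_pos'],s['opening'],s['contact_force'])
a=snap('side','s5')
cv2.imwrite('pics/c5.png',cv2.resize(a[185:285,200:310],None,fx=5,fy=5,interpolation=cv2.INTER_CUBIC))
E
```

```text
[0.56202201 0.0142822  0.06117987] 0.6958407172340101 [0.55515619 0.26957014 0.22670629]
```

View pics/c5.png

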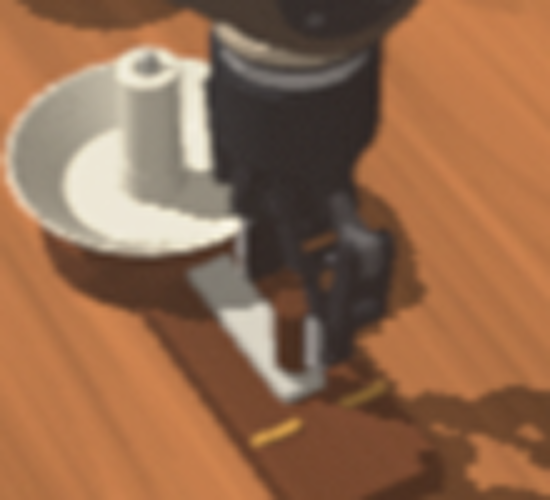

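The knob (crop 290,330) stands between the open fingers, and the side camera keeps both it and the mark in view. Closing.

{"name": "apply_moves", "arguments": {
  "series": [
    [0,0,0,0,0,0],
    [0,0,0,0,0,0],
    [0,0,0,0,0,0],
    [0,0,0,0,0,0],
    [0,0,0,0,0,0],
    [0,0,0,0,0,0],
    [0,0,0,0,0,0]
  ],
  "jaw": 0,
  "squeeze": 60
}}

```text
time: 13.48
eef_pos: [0.5618, 0.0146, 0.0612]
tcp_rot: [0.002, 1.0, 0.001, 0.001]
contact_force: [-0.5, 5.4, 5.1]
opening: 0.206
finger_force: 58.5
```

{"name": "apply_moves", "arguments": {
  "series": [
    [0,0.001,0,0,0,0],
    [0,0.002,0,0,0,0],
    [0,0.002,0,0,0,0]
  ]
}}

```text
time: 13.85
eef_pos: [0.5618, 0.0159, 0.0612]
tcp_rot: [0.002, 1.0, 0.001, 0.001]
contact_force: [-1.5, 3.4, 5.9]
opening: 0.198
finger_force: 58.6
```

```bash
python3 - <<'E'
from h import *
s=ctrl.get_state();print(s['eef_pos'],s['opening'],s['contact_force'])
snap('side','s6')
E
```

```text
[0.56178481 0.01586715 0.06118639] 0.19845611447118083 [-1.46345613  3.42944251  5.85272931]
```

{"name": "apply_moves", "arguments": {
  "series": [
    [0,-0.005,0,0,0,0],
    [0,-0.01,0,0,0,0],
    [0,-0.015,0,0,0,0],
    [0.0004,-0.02,0,0,0,0],
    [0.0004,-0.025,0,0,0,0],
    [0.0005,-0.03,0,0,0,0],
    [0.0005,-0.0327,0,0,0,0],
    [0.0005,-0.0327,0,0,0,0],
    [0.0005,-0.0327,0,0,0,0]
  ]
}}

```text
time: 15.02
eef_pos: [0.5622, -0.0093, 0.0612]
tcp_rot: [0.002, 1.0, 0.002, 0.001]
contact_force: [-1.4, 6.6, 6.5]
opening: 0.2
finger_force: 58.7
```

```bash
python3 - <<'E'
from h import *
s=ctrl.get_state();print(s['eef_pos'],s['opening'],s['contact_force'])
a=snap('side','s7'); b=cv2.imread('pics/s6.png')
z=lambda i:cv2.resize(i[235:285,240:300],None,fx=6.6,fy=6.6,interpolation=cv2.INTER_CUBIC)
cv2.imwrite('pics/c7.png',np.hstack([z(b),z(a)]))
k=np.array([.561,.0155,.036]);print('J knob base',(proj('side',k-[0,.01,0])-proj('side',k)))
for y in(-.0083,-.0103,-.0123): print(y,'base',proj('side',[.5615,y,.036]),'mark',proj('side',[.5615,y,.022]))
E
```

```text
[ 0.56221267 -0.00932012  0.06115656] 0.20001897273238098 [-1.42310585  6.60209571  6.5331678 ]
J knob base [2.01872854 2.70336389]
-0.0083 base [262.79314841 263.75463254] mark [262.74894351 267.69233215]
-0.0103 base [263.20586699 264.30696571] mark [263.15825756 268.24447164]
-0.0123 base [263.61949491 264.86051583] mark [263.56846612 268.79781774]
```

View pics/c7.png

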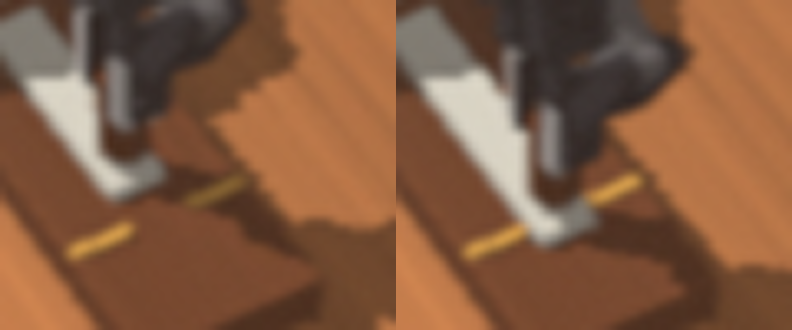

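The right panel shows the catch pulled out, with the knob base (crop ~557,195) about 1 mm short of the line between the brass segments. The measured TCP y is also 1 mm short of my target. I trim that and hold.

{"name": "apply_moves", "arguments": {
  "series": [
    [0,-0.0014,0,0,0,0],
    [0,-0.0014,0,0,0,0],
    [0,-0.0014,0,0,0,0],
    [0,-0.0014,0,0,0,0],
    [0,-0.0014,0,0,0,0],
    [0,-0.0014,0,0,0,0]
  ]
}}

```text
time: 15.82
eef_pos: [0.5623, -0.0104, 0.0612]
tcp_rot: [0.002, 1.0, 0.002, 0.001]
contact_force: [-1.2, 6.5, 5.1]
opening: 0.205
finger_force: 58.7
```

```bash
python3 - <<'E'
from h import *
s=ctrl.get_state();print(s['eef_pos'],s['contact_force'],s['finger_force'],s['dq'].round(4) if hasattr(s['dq'],'round') else s['dq'])
a=snap('side','s8')
cv2.imwrite('pics/c8.png',np.hstack([cv2.resize(a[235:285,240:300],None,fx=6.6,fy=6.6,interpolation=cv2.INTER_CUBIC),cv2.resize(a[180:262,195:294],None,fx=4,fy=330/82,interpolation=cv2.INTER_CUBIC)]))
E
```

```text
[ 0.56225132 -0.01035661  0.06116897] [-1.22154568  6.474558    5.11948627] 58.66163671016693 [-0.0003 -0.0003  0.0018 -0.     -0.0016 -0.0007]
```

View pics/c8.png

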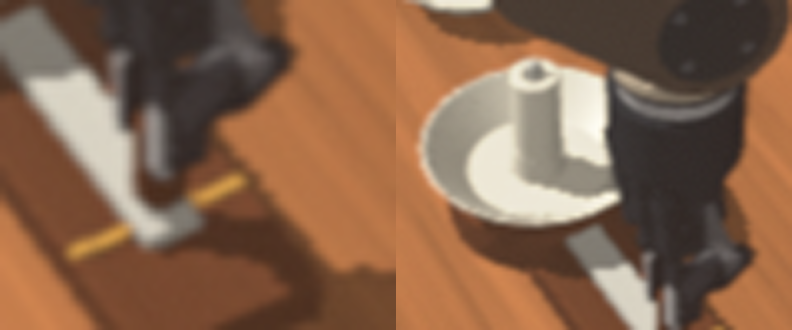

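The knob's axis, carried down to rail height (crop ~162,217), now lies on the brass line, with the grip steady. The sleeve stands seated on the hub.

```bash
python3 -c "
from plant import ctrl
print(ctrl.sign_off())"
```

```text
the job is handed in; nothing more can be done
None
```

The white sleeve is seated on the hub, and the gripper is holding the catch out with the knob in line with the brass mark at about 26 mm of pull, to within about a millimetre by camera; I handed the job in like that, about 16 s in.

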